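Weigh the one canister that is not empty

ROBOT

A 6-joint arm with a two-finger parallel gripper is mounted at the origin on a cart in front of the work surface, level with it; the furniture and walls round the work are solid. World frame = base frame: x ahead of the robot, y to its left, z up, the work surface at z = 0. Lengths are in m, angles in degrees, forces in N, time in s.
With the tool pointing down it reaches from about 0.375 to 0.75 m from the base axis. Payload 9 kg.
Tool frame: the origin (TCP) lies where the fingers leave the gripper's body, on its centre line; the fingertips stand 73 mm ahead of it and the grasp point (between the pads) lies 54 mm ahead of it (robot.tip_reach is the distance from the TCP to the fingertips, in m); z points along the fingers, y is the direction in which the jaws open and shut (so a half turn about z gives the same grasp; the last joint's range is limited). The gripper opens to 85 mm and grips with 20 to 120 N. Pads are 22 mm wide; open, the fingers measure 114 mm over their backs; the gripper's body (76 mm by 85 mm) begins 54 mm behind the grasp point. The pads swing forward as they close: fully open they stand 13 mm farther back than shut.
Start: joints at [-83.577, 5.964, 5.575, 89.605, 0, 77.527], TCP at [0.194, -0.568, 0.304] pointing down, gripper open.
Joint ranges: [-171.21, 171.21], [-48.23, 106.86], [-62.78, 66.21], [-105.2, 120.99], [-86.42, 89.51], [-180, 180]. Speed limits (degrees/s): [127.2, 127.2, 147.25, 180, 180, 180].

INTERFACE

Orientations are given as [roll, pitch, yaw] about the fixed x, y, z axes, in that order (R = Rz(yaw) Ry(pitch) Rx(roll)).
In Python, from plant import robot gives the robot as it stands. Calls block until the motion is done:
- robot.move_pose(position, orientation): joint-space move of the TCP to a pose.
- robot.line_to(position, vel=0.15, rotation=None, guard=None): straight line of the TCP; rotation=None keeps the orientation; vel is the mean speed in m/s. With guard (N) it stops when the force on the tool has changed by that much, and returns True; else False.
- robot.goto_joints(angles): joint-space move.
- robot.set_gripper(opening): finger opening in m; the grip force is fixed at half the most; returns when the fingers have stopped.
- robot.pause(seconds).
- robot.ik(position, orientation): joint angles nearest the present ones, or None.
- robot.observe(): the state.
- robot.grab_frame(name): name is "scene" or "top" or "wrist"; returns the picture (400x640x3 uint8, blue, green, red); there is no depth.
- robot.get_calibration(name): a dict with "vertical_fov" (degrees; the focal length in pixels is half the picture's height over the tangent of half this angle, whatever the lens; pixels are square), "cx", "cy" (the principal point, pixels), "k1" (the pictures are not rectified: a ray, as slopes to the right and down, at radius r is drawn at 1 + k1 r^2 times it, then the intrinsics apply), "rvec" (rotation vector, rad) and "tvec" (3), from world to camera coordinates, as OpenCV has them. Camera axes: x right, y down, z forward; pixel columns grow to the right and rows downward; lengths in m; the calibration is good to about 2 mm. A picture is of the moment at which its call begins: read the wrist's pose just before it. get_calibration takes no time and is no camera call; for the wrist camera it gives the pose at the moment of the call.
A pose or a line that the arm cannot do raises robot.IKError and nothing moves.
- robot.job_done(): hands the job in, once; it reports no verdict.
The state is a dict: "time": time; "q": joint angles; "qvel": joint speeds; "joint_torque": joint torques, N m; "tool_pos": TCP position; "tcp_rot": TCP orientation; "ft_force": force on the tool from outside, world axes, zero at the start; "torque": the same for the moment, N m; "gripper_width": finger opening in m.
Only numpy, scipy, OpenCV 4.12 (cv2) and the standard library are available. Lean on these libraries where they do the work, as an engineer would, in place of code of your own. Each camera call takes 0.05 s, during which the arm holds its last target.

TASK

The four closed steel canisters look the same, but one of them has a solid block of cooking chocolate in it and the other three are empty. Find the heavy one (nothing shows on the outside) and set it gently, upright, in the middle of the kitchen scale's plate, without driving the plate down to its stop. In the end the three empty ones must stand upright where they stood at first; do not tip a canister over or disturb the things around.

Things in the scene. Friction and masses are not known exactly. Their poses are not given: they have to be found in the camera images.
- canister_1: one of four identical closed plain steel canisters, upright round cylinders 62 mm in diameter and 105 mm high, flat lid fixed shut; any one of the four may be the one with the block. Origin at the centre of its underside, z up along its axis. An empty one weighs about 0.15 kg, the one with the solid block in it 0.55 to 0.77 kg
- canister_2: one of four identical closed plain steel canisters, upright round cylinders 62 mm in diameter and 105 mm high, flat lid fixed shut; any one of the four may be the one with the block. Origin at the centre of its underside, z up along its axis. An empty one weighs about 0.15 kg, the one with the solid block in it 0.55 to 0.77 kg
- canister_3: one of four identical closed plain steel canisters, upright round cylinders 62 mm in diameter and 105 mm high, flat lid fixed shut; any one of the four may be the one with the block. Origin at the centre of its underside, z up along its axis. An empty one weighs about 0.15 kg, the one with the solid block in it 0.55 to 0.77 kg
- canister_4: one of four identical closed plain steel canisters, upright round cylinders 62 mm in diameter and 105 mm high, flat lid fixed shut; any one of the four may be the one with the block. Origin at the centre of its underside, z up along its axis. An empty one weighs about 0.15 kg, the one with the solid block in it 0.55 to 0.77 kg
- plate_top (a point): centre of the upper face of the kitchen scale's round steel plate (flat to 154 mm across, with a shallow rim that stands 4 mm above the face; 164 mm across in all). The scale is a white housing with a round dial on its front; it is fixed and stands left of the canisters on the cold black hob; unloaded, the face is about 97 mm above the worktop. The point moves down with the plate; z up
- scale_plate (a joint): how far the scale's sprung plate has sunk, in m: 0 unloaded, about 0.017 per kg on it (an empty canister about 0.003, the one with the block 0.009 to 0.013), stop at 0.025; the dial pointer turns with it
- tea_box: small yellow carton 63 x 76 x 55 mm (x, y, z), origin at the centre of its underside; bystander
- mug_2: striped white mug, 87 x 124 x 102 mm high, origin at the centre of its underside; bystander behind the canisters
- egg_timer: round kitchen timer, 64 mm across, 52 mm high, origin at the centre of its underside; bystander in front of the canisters
- spice_jar_1: spice jar, 45 mm across, 106 mm high, origin at the centre of its underside; bystander behind the canisters
There are look-alikes about, which are no part of the job. What is shaped like the canister_3 but pink is not meant.

How it is judged:
By the outcome, as a careful person would: the job done as asked, in the order asked, and still so for the second after the job is handed in, with the robot touching nothing.
It also fails if it takes over 67 s, if anything falls off the work surface, if the arm or the gripper's body presses on something with over 40 N, if the wrist force passes 120 N, or if a joint passes its speed limit or range.

## Working session

There is one attempt and no reset: what is moved stays moved. The work goes in short steps, each a Python script; the robot and the scene stay as the last script left them, time stands still between calls to the robot, and variables do not carry over. Pictures are saved under pics/ and viewed, and the job is handed in when it is done.

```bash
ls; mkdir -p pics; python3 - <<'E'
from plant import robot
import cv2
for n in ("scene","top","wrist"):
    f=robot.grab_frame(n); cv2.imwrite(f"pics/{n}0.png",f)
    print(n,robot.get_calibration(n))
print(robot.observe())
E
```

```text
pics
scene {'vertical_fov': 43.134185054302264, 'cx': 318.0870282308962, 'cy': 199.86721111202348, 'k1': -0.11991088316507133, 'rvec': array([ 2.07049947, -0.92956934,  0.46170115]), 'tvec': array([-0.36117187,  0.30334239,  1.34127881])}
top {'vertical_fov': 46.96672868352327, 'cx': 320.60054298858654, 'cy': 201.5357624218645, 'k1': -0.07586767429437255, 'rvec': array([ 2.16388793, -2.17053357,  0.14343771]), 'tvec': array([-0.04376842,  0.490309  ,  1.22426885])}
wrist {'vertical_fov': 62.24341642393362, 'cx': 325.94924668080887, 'cy': 197.66464985531474, 'k1': -0.06424079938327439, 'rvec': array([-2.36269483,  1.68773441,  0.23961341]), 'tvec': array([-0.59942034, -0.03692781,  0.37887176])}
{'time': 0.15, 'q': array([-8.35777764e+01,  5.99097082e+00,  5.53620875e+00,  8.96068445e+01,
        1.83671230e-03,  7.75266337e+01]), 'qvel': array([ 0.0852077 , -0.06714269,  0.11438583,  0.00766449,  0.0794059 ,
       -0.06452994]), 'joint_torque': array([ 3.26343550e-03, -5.57361782e+01,  5.04002166e+01,  1.27063034e-02,
       -3.54251124e-04, -2.69900198e-05]), 'tool_pos': array([ 0.1942993 , -0.56745742,  0.30328834]), 'tcp_rot': array([-1.79940244e+02, -1.50994923e-02,  1.88955810e+01]), 'ft_force': array([ 0.07783216, -0.34754084, -0.06954303]), 'torque': array([-0.0302357 ,  0.04820555,  0.00218942]), 'gripper_width': 0.08544485879861802}
```

View pics/scene0.png

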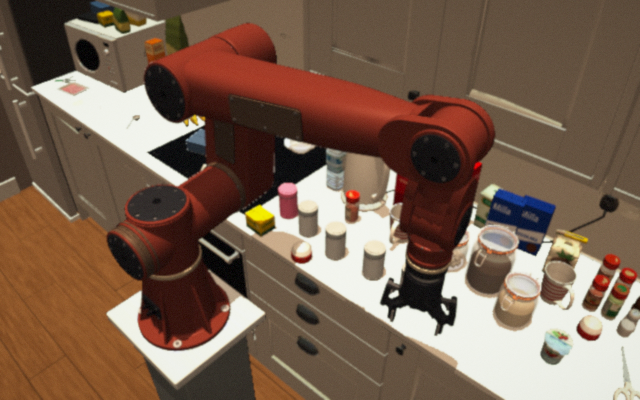

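View pics/top0.png

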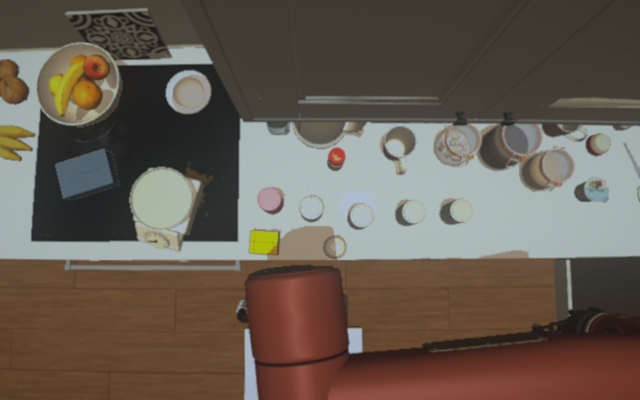

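View pics/wrist0.png

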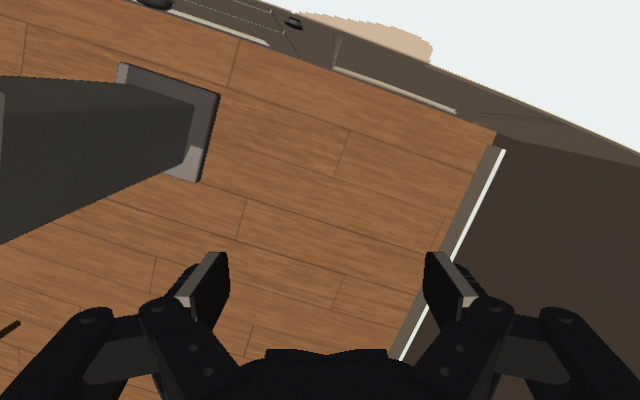

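```bash
cat > h.py <<'E'
import numpy as np, cv2
from plant import robot
def cam(n,c=None):
    c=c or robot.get_calibration(n)
    f=200/np.tan(np.radians(c["vertical_fov"])/2)
    R,_=cv2.Rodrigues(np.array(c["rvec"])); return f,c["cx"],c["cy"],c["k1"],R,np.array(c["tvec"])
def unproj(n,u,v,z,c=None):
    f,cx,cy,k1,R,t=cam(n,c)
    d=np.array([(u-cx)/f,(v-cy)/f]); s=d.copy()
    for _ in range(30): s=d/(1+k1*(s@s))
    r=R.T@np.array([s[0],s[1],1]); o=-R.T@t
    return o+r*(z-o[2])/r[2]
def proj(n,p,c=None):
    f,cx,cy,k1,R,t=cam(n,c)
    q=R@np.array(p,float)+t; s=q[:2]/q[2]; s=s*(1+k1*(s@s)); return f*s+[cx,cy]
E
python3 - <<'E'
from h import *
f=cv2.imread("pics/top0.png")
cv2.imwrite("pics/topA.png",cv2.resize(f[175:265,235:485],None,fx=3.2,fy=3.2,interpolation=cv2.INTER_CUBIC))
cv2.imwrite("pics/topB.png",cv2.resize(f[150:260,110:250],None,fx=5,fy=5,interpolation=cv2.INTER_CUBIC))
for p in [(312,208),(361,214),(412,212),(459,210)]: print(p,unproj("top",*p,.105).round(4))
print(unproj("top",162,198,.1).round(4), unproj("top",270,200,.1).round(3))
E
```

```text
(312, 208) [ 0.4646 -0.0222  0.105 ]
(361, 214) [ 0.4489 -0.1472  0.105 ]
(412, 212) [ 0.4536 -0.2786  0.105 ]
(459, 210) [ 0.4584 -0.4013  0.105 ]
[0.4919 0.3652 0.1   ] [0.486 0.086 0.1  ]
```

View pics/topA.png

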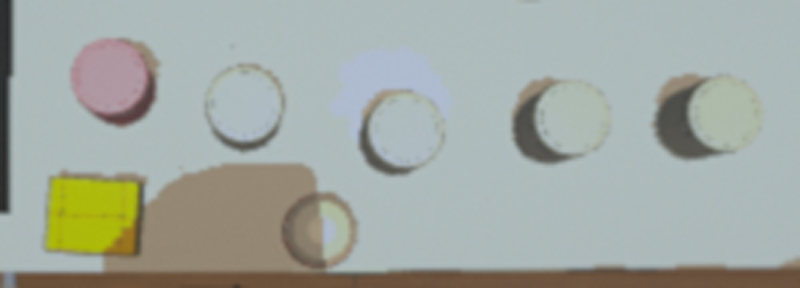

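View pics/topB.png

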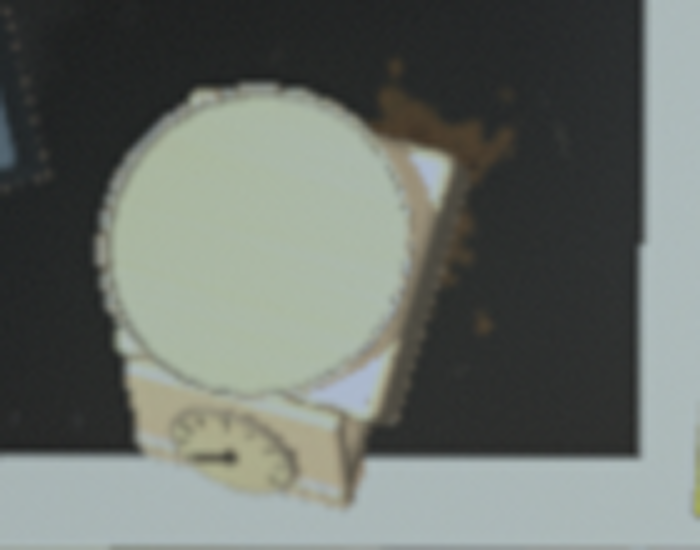

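```bash
python3 - <<'E'
from h import *
from scipy.spatial.transform import Rotation as Ro
f,cx,cy,k1,R,t=cam("wrist"); o=robot.observe()
T=Ro.from_euler("xyz",o["tcp_rot"],degrees=True).as_matrix()
print("cam in tool",T.T@(-R.T@t-o["tool_pos"]), "axis",T.T@R[2])
C={}
for n,(a,b) in enumerate([(245,104),(405,130),(572,118),(725,114)],1):
    u,v=(a+.5)/3.2-.5+235,(b+.5)/3.2-.5+175
    C[n]=unproj("top",u,v,.105); print(n,(round(u,1),round(v,1)),C[n].round(4),"scene px base/lid",proj("scene",[*C[n][:2],0]).round(),proj("scene",C[n]).round())
P1=unproj("top",(260.5)/5-.5+110,(245.5)/5-.5+150,.097);P2=unproj("top",(256)/5-.5+110,(240)/5-.5+150,.101);print(P1.round(4),P2.round(4))
for yaw in (180,0):
  for p in list(C.values())+[P1]:
    for z in (.13,.30): print(yaw,z,None if (q:=robot.ik([p[0],p[1],z],[180,0,yaw])) is None else np.round(q))
f=cv2.imread("pics/scene0.png")
cv2.imwrite("pics/sceneA.png",cv2.resize(f[170:300,230:430],None,fx=4,fy=4,interpolation=cv2.INTER_CUBIC))
E
```

```text
cam in tool [ 0.0698214  -0.00023645 -0.07054669] axis [-2.77719481e-01  4.80498573e-04  9.60662094e-01]
1 (311.2, 207.2) [ 0.4668 -0.0202  0.105 ] scene px base/lid [307. 231.] [306. 205.]
2 (361.2, 215.3) [ 0.4456 -0.1478  0.105 ] scene px base/lid [333. 253.] [334. 227.]
3 (413.4, 211.5) [ 0.4548 -0.2823  0.105 ] scene px base/lid [370. 273.] [373. 246.]
4 (461.2, 210.3) [ 0.4577 -0.4071  0.105 ] scene px base/lid [407. 293.] [411. 267.]
[0.4907 0.3672 0.097 ] [0.4931 0.3684 0.101 ]
180 0.13 [-19. -15. -33.  73.   0. -19.]
180 0.3 [-19. -17. -17.  91.   0. -19.]
180 0.13 [-34. -15. -33.  72.   0. -34.]
180 0.3 [-34. -17. -16.  91.   0. -34.]
180 0.13 [-46.  -3. -22.  71.   0. -46.]
180 0.3 [-46.  -5.  -6.  89.   0. -46.]
180 0.13 [-54.  10.  -8.  72.   0. -54.]
180 0.3 [-54.   8.   7.  89.   0. -54.]
180 0.13 [25. 11. -8. 72.  0. 25.]
180 0.3 [25.  8.  8. 89.  0. 25.]
0 0.13 [-19. -15. -33.  73.   0. 161.]
0 0.3 [-19. -17. -17.  91.   0. 161.]
0 0.13 [-34. -15. -33.  72.   0. 146.]
0 0.3 [-34. -17. -16.  91.   0. 146.]
0 0.13 [-46.  -3. -22.  71.   0. 134.]
0 0.3 [-46.  -5.  -6.  89.   0. 134.]
0 0.13 [-54.  10.  -8.  72.   0. 126.]
0 0.3 [-54.   8.   7.  89.   0. 126.]
0 0.13 [  25.   11.   -8.   72.    0. -155.]
0 0.3 [  25.    8.    8.   89.    0. -155.]
```

View pics/sceneA.png

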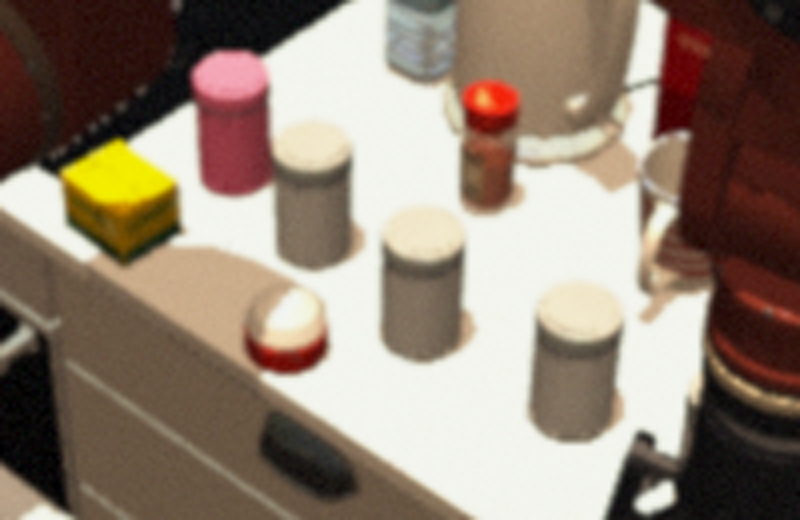

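Candidates in the top image: canisters at (311,207), (361,215), (413,211) and (461,210). The pink look-alike at (270,200) is excluded by its colour. The crop confirms four steel canisters and one pink one. I'll check canister 4 with the wrist camera first.

```bash
python3 - <<'E'
from h import *
robot.move_pose([.457,-.406,.26],[180,0,180])
c=robot.get_calibration("wrist"); o=robot.observe()
f=robot.grab_frame("wrist"); cv2.imwrite("pics/w1.png",f)
import pickle; pickle.dump(c,open("c1.pkl","wb"))
print(o["time"],o["tool_pos"],o["tcp_rot"],o["ft_force"])
print("pred",[proj("wrist",[x,y,.105],c).round(1) for x,y in((.4577,-.4071),(.4548,-.2823))])
E
```

```text
2.125 [ 0.45677979 -0.40629745  0.26005573] [-1.79991335e+02 -1.40374948e-03  1.79928356e+02] [-0.89423543  0.45784394  0.46036051]
pred [array([324.9, 207. ]), array([496.9, 202.9])]
```

View pics/w1.png

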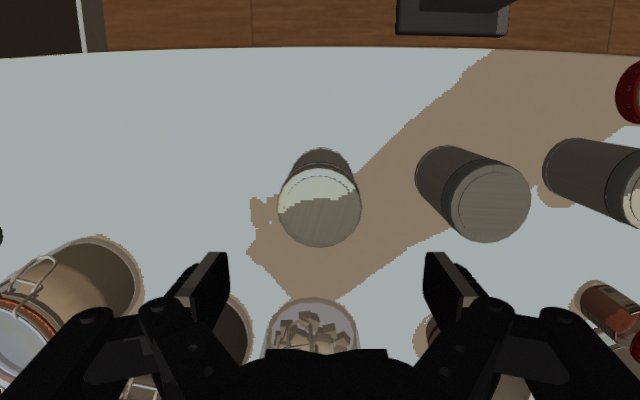

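```bash
python3 - <<'E'
from h import *
import pickle
c=pickle.load(open("c1.pkl","rb"))
print(unproj("wrist",319.5,206,.105,c), unproj("wrist",490,202,.105,c))
f=cv2.imread("pics/w1.png"); cv2.imwrite("pics/w1a.png",cv2.resize(f[130:260,260:545],None,fx=2.8,fy=2.8))
E
```

```text
[ 0.4569499 -0.4109502  0.105    ] [ 0.45412279 -0.28758775  0.105     ]
```

View pics/w1a.png

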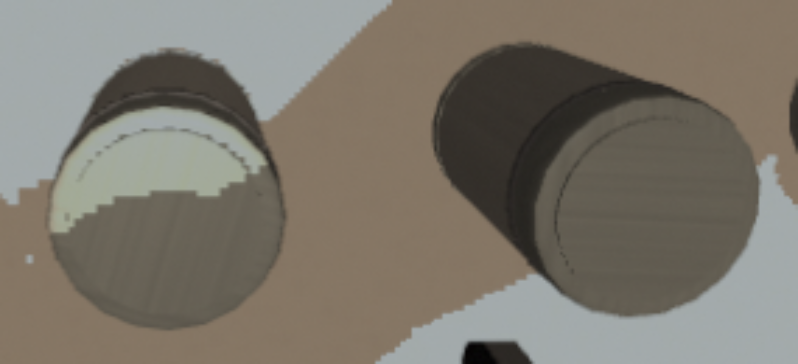

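```bash
cat >> h.py <<'E'
def fz(n=4):
    v=[]
    for _ in range(n): robot.pause(.04); v.append(robot.observe()["ft_force"])
    return np.mean(v,0)
def pick(x,y,zg=.13):
    hit=robot.line_to([x,y,zg],vel=.2,guard=12)
    if hit: print("HIT",robot.observe()["tool_pos"]); raise SystemExit
    f0=fz(); robot.set_gripper(.05); f1=fz(); o=robot.observe(); w=o["gripper_width"]
    robot.line_to([x,y,zg+.02],vel=.08); robot.pause(.15); f2=fz()
    print("w",w,"f0",f0.round(2),"f1",f1.round(2),"f2",f2.round(2),"t",robot.observe()["time"],o["tool_pos"])
    return f0,f1,f2
E
python3 - <<'E'
from h import *
pick(.457,-.4095)
cv2.imwrite("pics/w2.png",robot.grab_frame("wrist"))
E
```

```text
w 0.060410088955076414 f0 [ 0.09 -0.08 -0.11] f1 [-0.2   0.08  5.72] f2 [ 0.05  0.06 -1.02] t 4.375 [ 0.45732761 -0.4099386   0.13105632]
```

View pics/w2.png

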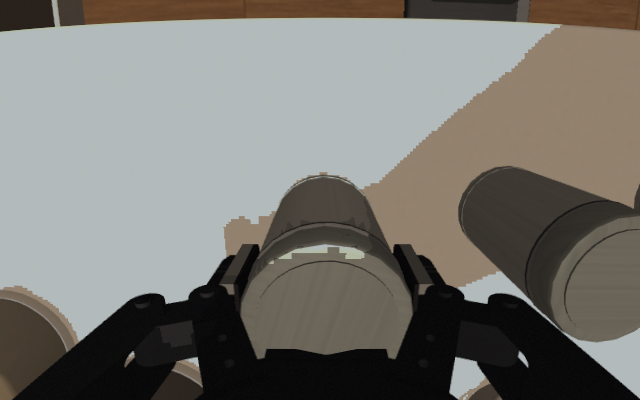

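Canister 4 reads about 1 N lifted, so it is empty. I'll put it back and weigh canister 3.

```bash
cat >> h.py <<'E'
def put(x,y,zg=.13):
    robot.line_to([x,y,zg+.001],vel=.06,guard=8)
    print("put z",robot.observe()["tool_pos"],fz(2))
    robot.set_gripper(.085); robot.line_to([x,y,.215],vel=.2)
E
python3 - <<'E'
from h import *
put(.457,-.4095)
c=robot.get_calibration("wrist"); f=robot.grab_frame("wrist"); cv2.imwrite("pics/w3.png",f)
import pickle; pickle.dump(c,open("c3.pkl","wb"))
robot.line_to([.4545,-.285,.215],vel=.25)
f0,f1,f2=pick(.4545,-.285)
E
```

```text
put z [ 0.45689254 -0.4100072   0.13028725] [ 0.00344889 -1.14503785  0.72059913]
w 0.06070598221036446 f0 [ 0.59  0.06 -0.09] f1 [-0.82 -0.16  5.04] f2 [-0.03  0.01 -6.32] t 8.4917 [ 0.45494636 -0.28546426  0.13120285]
```

View pics/w3.png

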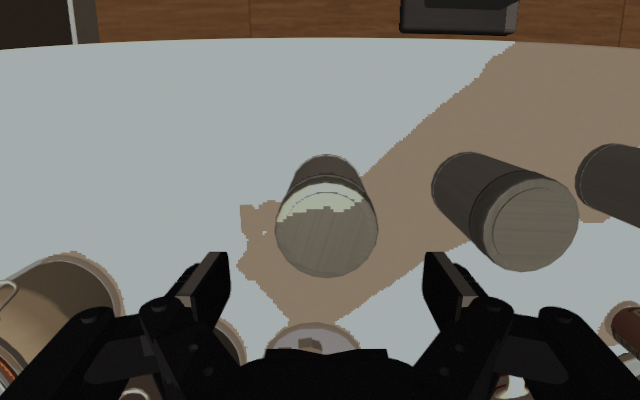

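Canister 3 is the heavy one at about 6.3 N, or 0.64 kg. Canister 4 is back upright. I'll carry canister 3 high over the others and look at the plate.

```bash
python3 - <<'E'
from h import *
import pickle
robot.line_to([.4545,-.285,.30],vel=.2)
robot.line_to([.491,.22,.30],vel=.28)
robot.pause(.2)
D={}
for n in ("wrist","scene","top"):
    D[n]=robot.get_calibration(n); cv2.imwrite(f"pics/{n}4.png",robot.grab_frame(n))
pickle.dump(D,open("c4.pkl","wb"))
o=robot.observe(); print(o["time"],o["tool_pos"],o["tcp_rot"],fz())
print(proj("wrist",[.4915,.368,.097],D["wrist"]),proj("scene",[.4915,.368,.097]))
E
```

```text
11.7 [0.49104726 0.21974162 0.30004412] [-1.79992262e+02 -2.58162797e-02  1.79969003e+02] [ 0.35880951  0.10526211 -6.43523044]
[496.94679362 189.25695295] [229.5660604  157.82171662]
```

View pics/wrist4.png

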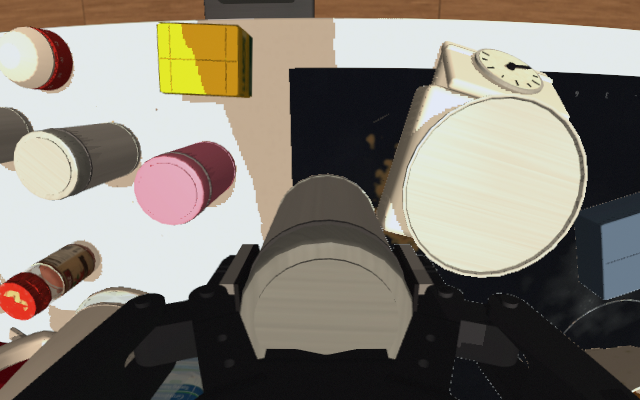

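View pics/scene4.png

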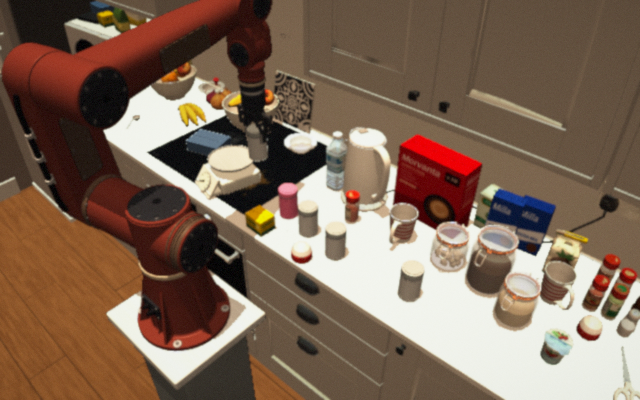

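View pics/top4.png

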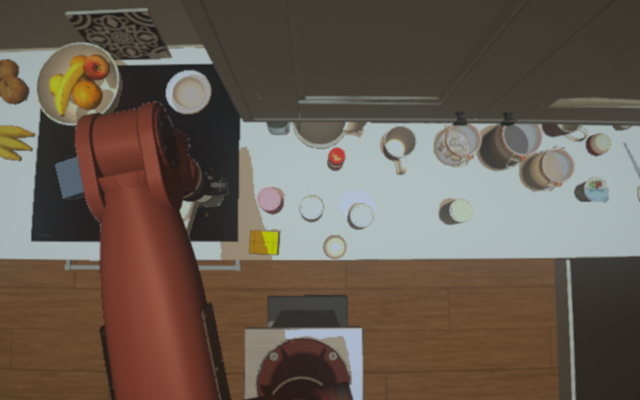

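```bash
python3 - <<'E'
from h import *
import pickle
from scipy.optimize import least_squares
D=pickle.load(open("c4.pkl","rb"))["wrist"]
f=cv2.imread("pics/wrist4.png"); cv2.imwrite("pics/w4a.png",cv2.resize(f[80:290,380:600],None,fx=2.8,fy=2.8))
def ext(c,r,z):
    P=np.array([proj("wrist",[c[0]+r*np.cos(a),c[1]+r*np.sin(a),z],D) for a in np.linspace(0,6.28,60)]); return np.r_[P.min(0),P.max(0)]
m=np.array([403,96,587,277.])
s=least_squares(lambda p:ext(p,.082,.101)-m,[.49,.367]); print(s.x,s.fun)
E
```

```text
[0.49453643 0.3664475 ] [-0.45800706 -1.12870787  0.56685565  1.63998069]
```

View pics/w4a.png

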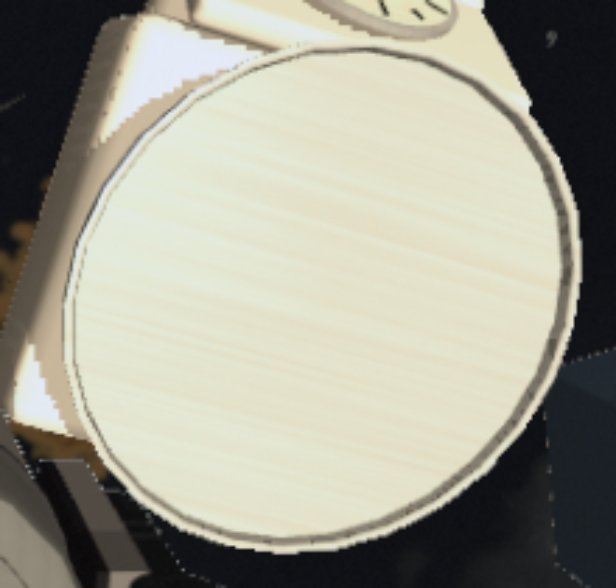

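```bash
python3 - <<'E'
from h import *
x,y=.493,.367
robot.line_to([x,y,.30],vel=.2)
robot.line_to([x,y,.245],vel=.1); robot.pause(.2)
print(robot.observe()["time"],fz())
for z in (.233,.228,.225,.222,.220,.219,.218,.217,.216,.215,.214,.213):
    robot.line_to([x,y,z],vel=.03); robot.pause(.1); F=fz(3); print(z,F.round(2))
    if F[2]>-.9: break
cv2.imwrite("pics/w5.png",robot.grab_frame("wrist")); cv2.imwrite("pics/s5.png",robot.grab_frame("scene"))
print(robot.observe()["time"],robot.observe()["tool_pos"])
E
```

```text
13.65 [-0.32157077 -0.21438944 -6.70127012]
0.233 [ 0.14 -0.22 -6.11]
0.228 [-0.42 -0.44 -5.98]
0.225 [ 0.32  0.27 -4.37]
0.222 [-0.25 -0.23 -2.54]
0.22 [-0.21  0.5  -1.19]
0.219 [ 0.1   0.37 -1.34]
0.218 [-0.04  0.86  0.07]
17.6083 [0.49302501 0.36702065 0.21806128]
```

View pics/w5.png

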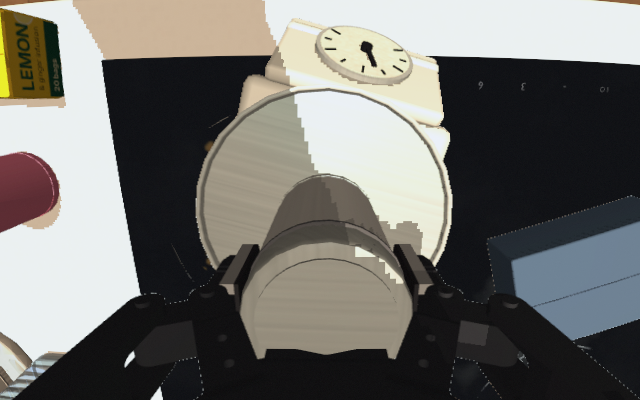

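The plate now carries the full weight and the dial has turned. Releasing.

```bash
python3 - <<'E'
from h import *
x,y=.493,.367
for w in (.064,.07,.085):
    robot.set_gripper(w); print(w,robot.observe()["gripper_width"],fz(2))
robot.line_to([x,y,.32],vel=.12); robot.pause(.3)
D=robot.get_calibration("wrist"); cv2.imwrite("pics/w6.png",robot.grab_frame("wrist"))
import pickle; pickle.dump(D,open("c6.pkl","wb"))
print(robot.observe()["time"],robot.observe()["tool_pos"])
robot.line_to([.47,.2,.32],vel=.25); robot.pause(.2)
D=robot.get_calibration("wrist"); cv2.imwrite("pics/w7.png",robot.grab_frame("wrist")); pickle.dump(D,open("c7.pkl","wb"))
cv2.imwrite("pics/s7.png",robot.grab_frame("scene"));print(robot.observe()["time"])
E
```

```text
0.064 0.06405422576316111 [0.22646058 0.14830426 0.1471209 ]
0.07 0.06997495115332245 [ 0.02442387 -0.56987888 -0.20062549]
0.085 0.08524151274045041 [-0.61657895 -0.21029071 -0.26101176]
19.9583 [0.49290635 0.36694526 0.31967944]
21.0833
```

View pics/w6.png

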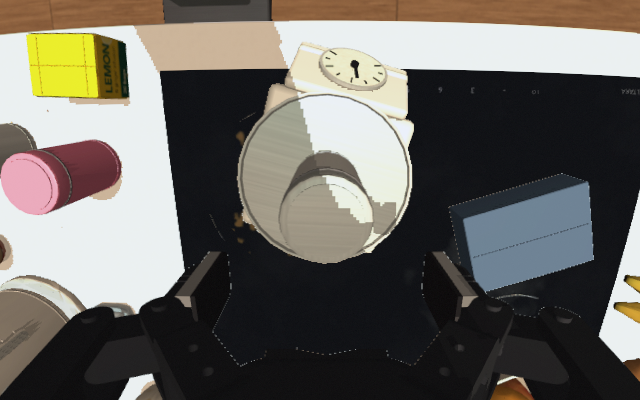

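View pics/w7.png

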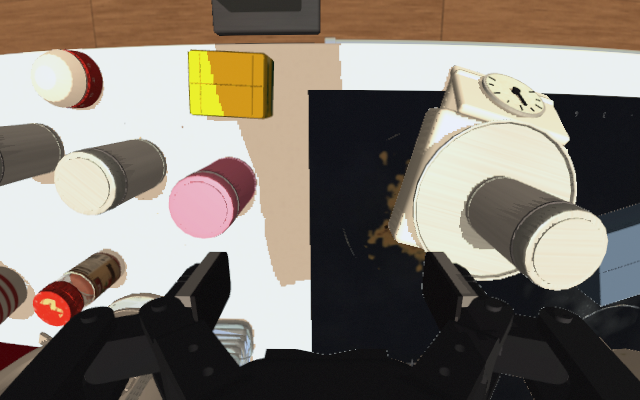

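View pics/s7.png

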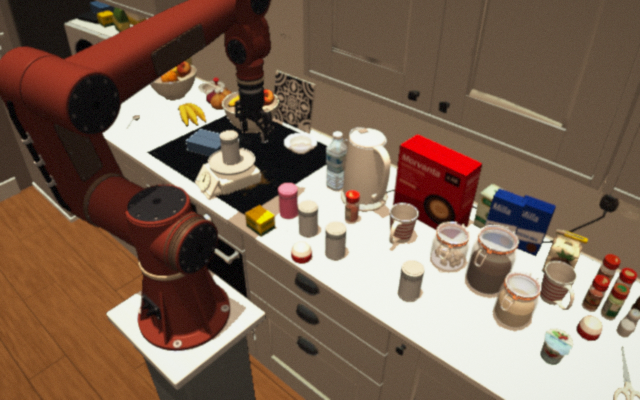

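```bash
python3 - <<'E'
from h import *
f=cv2.imread("pics/w6.png"); cv2.imwrite("pics/w6a.png",cv2.resize(f[80:275,225:425],None,fx=3,fy=3))
f=cv2.imread("pics/w7.png"); cv2.imwrite("pics/w7a.png",cv2.resize(f[110:300,405:615],None,fx=3,fy=3))
E
```

```text
(no output)
```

View pics/w6a.png

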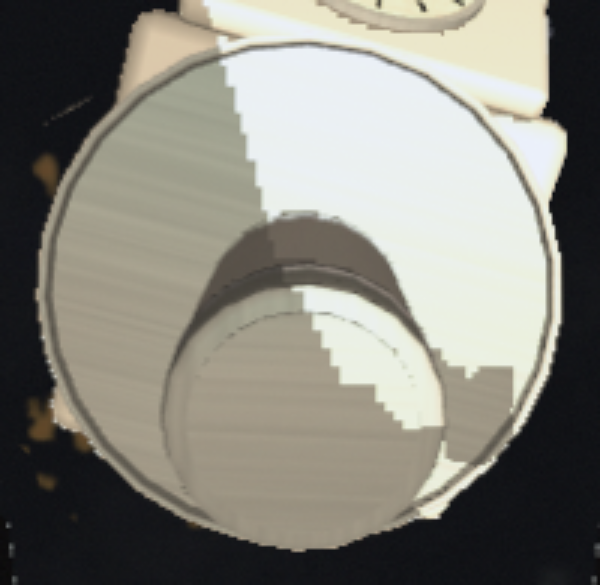

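View pics/w7a.png

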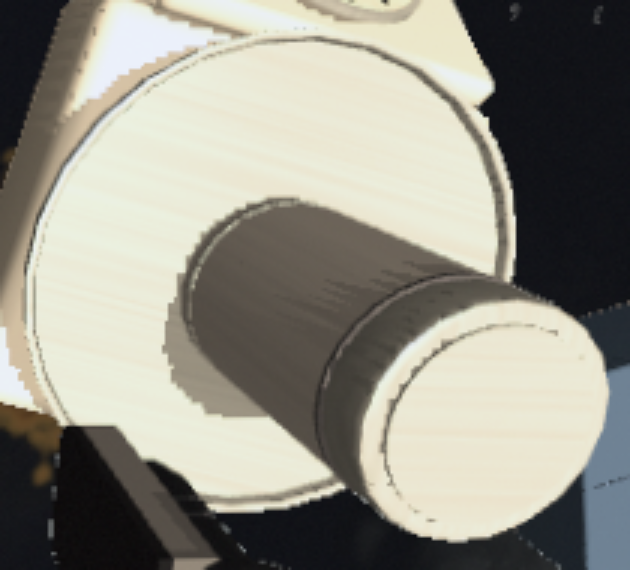

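```bash
python3 - <<'E'
from h import *
import pickle
from scipy.optimize import least_squares
def ext(D,c,r,z):
    P=np.array([proj("wrist",[c[0]+r*np.cos(a),c[1]+r*np.sin(a),z],D) for a in np.linspace(0,6.28,80)]); return np.r_[P.min(0),P.max(0)]
def fit(D,px,o,r,z):
    m=np.array(px,float)/3+np.array([o[0],o[1],o[0],o[1]])-.33
    k=~np.isnan(m)
    s=least_squares(lambda p:(ext(D,p,r,z)-m)[k],[.49,.367]); return s.x.round(4),s.fun.round(1)
n=np.nan
D=pickle.load(open("c6.pkl","rb")); o=(225,80)
print("plate",fit(D,[38,38,562,n],o,.082,.09)); print("lid",fit(D,[163,285,445,549],o,.031,.191)); print("base",fit(D,[n,212,n,n],o,.031,.086))
D=pickle.load(open("c7.pkl","rb")); o=(405,110)
print("plate",fit(D,[25,35,517,512],o,.082,.09)); print("lid",fit(D,[360,298,609,542],o,.031,.191)); print("base",fit(D,[185,197,n,n],o,.031,.086))
E
```

```text
plate (array([0.495 , 0.3656]), array([-0.4,  0.1,  0.4]))
lid (array([0.4944, 0.3669]), array([-1.5, -1.4,  1.5,  1.8]))
base (array([0.4951, 0.367 ]), array([-0.]))
plate (array([0.4944, 0.3663]), array([-0.1, -1. ,  0.2,  1.3]))
lid (array([0.4943, 0.3662]), array([-1.2, -0.5,  1.3,  0.7]))
base (array([0.4952, 0.3692]), array([ 0., -0.]))
```

Canister 3 is centred within about 2 mm and upright. Last check: canister 4 and the bystanders against the first top image.

```bash
python3 - <<'E'
from h import *
a=cv2.imread("pics/top0.png"); b=robot.grab_frame("top")
cv2.imwrite("pics/top8.png",np.vstack([cv2.resize(i[175:265,235:485],None,fx=3.2,fy=3.2,interpolation=cv2.INTER_CUBIC) for i in (a,b)]))
for n,s in (("c4",(435,195,490,230)),("c1",(295,190,330,225)),("c2",(345,197,380,232))):
    x0,y0,x1,y1=s
    g=lambda i:cv2.cvtColor(i[y0:y1,x0:x1],cv2.COLOR_BGR2GRAY).astype(np.float32)
    print(n,cv2.phaseCorrelate(g(a),g(b)))
E
```

```text
c4 ((-0.8367130278336639, 0.07648441491298641), 1.0364363523545088)
c1 ((0.0019057478686512752, -0.008551791658611307), 1.000630251419397)
c2 ((0.004316300996755729, -0.004427522624713021), 1.0003886571452942)
```

View pics/top8.png

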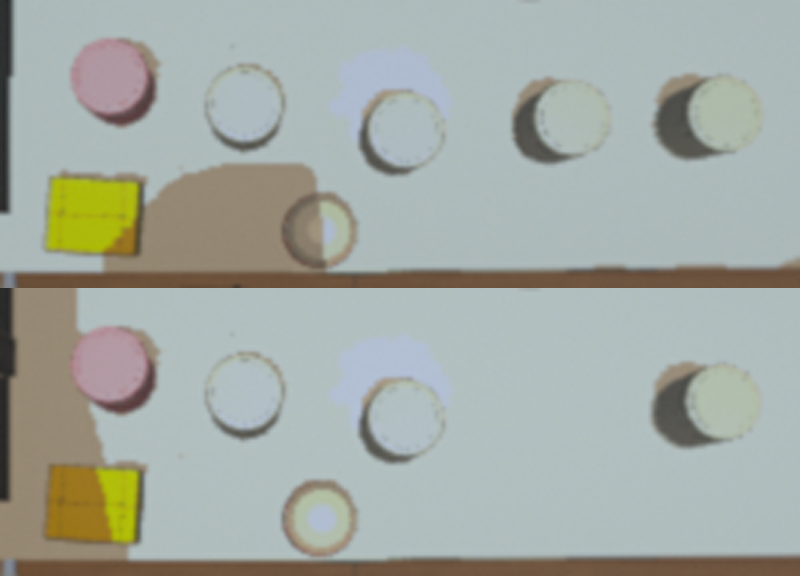

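```bash
python3 - <<'E'
from plant import robot
print(robot.observe()["time"]); robot.job_done()
E
```

```text
21.1333
the job is handed in; nothing more can be done
```

The heavy canister is canister 3. It now stands upright in the middle of the scale's plate, and I handed the job in at 21 s of robot time.

- **Finding it:** I lifted canister 4 first. It weighed about 1 N, so it is empty, and I put it back. Canister 3 weighed about 6.3 N (0.64 kg), so I carried it to the scale and did not need to lift 1 or 2.
- **Placing it:** I lowered it slowly until the plate carried its full weight, with no extra push. From the arm's travel the plate sank about 10 to 11 mm, well short of the 25 mm stop, though I did not read the dial to confirm that. Then I opened the gripper in steps and moved away.
- **Centring:** Fits from two wrist pictures put its lid within about 1.5 mm of the plate's centre. The rougher base-edge fits put it within about 3 mm.
- **Empty canisters:** Canister 4 stands upright about 2 mm from where it first stood. Canisters 1 and 2 did not move.
- **Bystanders:** The tea box and egg timer look unmoved in the before-and-after top pictures. I saw no change in the mug or spice jar but did not measure them.
- **Disagreement:** The top and wrist cameras differed by about 4 to 5 mm in y for canisters 3 and 4. I used values in between, which probably explains canister 4's 2 mm shift.

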